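# Spin-test the indexing wheel and brake it on its red band

### The job

Spin-test the plywood indexing wheel: with a fingertip, flick its black knob so that the wheel spins anticlockwise seen from above, and let it run free until the red band has gone past the yellow pointer at least once. On a later pass brake the wheel in one go with a fingertip on its flat face or rim (not against the knob), so that it stops with the red band under the pointer, and finish while still pressing the fingertip on the wheel to hold it there. Do not pinch the knob, do not turn the wheel backwards, and leave the glue, jar, offcut and screwdriver where they are.

Things in the scene. Friction and masses are not known exactly. Their poses are not given: they have to be found in the camera images.
- stand: Fixed dark wood stand of the wheel. Origin on the bench exactly under the wheel's vertical axis, z up. The pointer's yellow post stands outside the rim on the stand's own -y side, 136 to 150 mm from the axis, 22 mm wide, its top 75 mm above the bench.
- wheel_face (a point): Centre of the wheel's flat upper face, on its axis, 60 mm above the bench. The wheel is a light plywood disc 250 mm across, 20 mm thick, 0.6 to 1 kg, that turns level on the stand and cannot tip or lift. A steel hub 52 mm across stands 6 mm proud in its middle, with a nut 18 mm across to 11 mm proud; thin dark ticks are drawn round the rim.
- pointer (a point): Tip of the fixed yellow pointer, 110 mm from the wheel's axis in the stand's -y direction, 68 mm above the bench: it overhangs the rim, 8 mm above the wheel's face. The pointer's blade is 16 mm wide (6 mm at the tip), 4 mm thick, and runs radially out to its post.
- band (a point): Point on the middle of the red band, on the wheel's upper face 110 mm from its axis. The band is a red rectangle painted on the face, 34 mm wide (along the rim) and 48 mm long (radially, from 73 to 121 mm from the axis). It turns with the wheel.
- wheel (a joint): Wheel's turn in rad, growing anticlockwise from above, counting on past full turns. At 0, 6.283, 12.566.. the red band is under the pointer; starts at rest between -2.6 and -1.1. Low-friction bearing: at 3 rad/s it loses 0.3 to 0.6 rad/s each second, at 1 rad/s 0.2 to 0.35. A fingertip pressed on its face with a few newtons stops it almost at once.
- knob: Black mushroom knob standing upright on the wheel's face diametrically opposite the red band, 100 mm from the axis, 31 mm tall (top 91 mm above the bench). It is 14 mm across at its foot and 20 mm across from 18 to 28 mm above the face. Origin at the centre of its foot, on the wheel's face. It goes round with the wheel and can roll freely on its own post. Pushed sideways it drives the wheel.
- knob_mid (a point): Centre of the knob, 16 mm above the wheel's face.
- glue: Bystander: yellow glue bottle with an orange cap, 52 mm across, 105 mm tall, standing. Origin at the centre of its underside.
- jar: Bystander: amber glass jar with a steel lid, 60 mm across, 75 mm tall, standing. Origin at the centre of its underside.
- offcut: Bystander: wooden block 45 x 90 x 40 mm lying on the bench. Origin at the centre of its underside.
- driver: Bystander: screwdriver with a red handle, about 200 mm long, lying on the bench. Origin under its middle, its length along its own x.

How it is judged:
By the outcome, as a careful person would: the job done as asked, in the order asked, and still so for the second after the job is handed in, while the arm keeps its last pose, push and grip.
It also fails if it takes over 38 s, if anything falls off the work surface, if the arm or the gripper's body presses on something with over 40 N, if the wrist force passes 120 N, or if a joint passes its speed limit or range.

### The arm

A 6-joint arm with a two-finger parallel gripper is mounted at the origin on the work surface. World frame = base frame: x ahead of the robot, y to its left, z up, the work surface at z = 0. Lengths are in m, angles in degrees, forces in N, time in s.
With the tool pointing down it reaches from about 0.4 to 0.825 m from the base axis. Payload 7 kg.
Tool frame: the origin (TCP) lies midway between the tips of the shut fingers; the grasp point (between the pads) lies 19 mm behind it; y points along the fingers, z is the direction in which the jaws open and shut, and the axes are right-handed (so a half turn about y gives the same grasp; the last joint's range is limited). The gripper opens to 88 mm and grips with 3 to 60 N. Pads are 19 mm wide; open, the fingers measure 130 mm over their backs; the gripper's body (78 mm by 193 mm) begins 47 mm behind the grasp point.
Start: joints at [-59.467, 20.546, 0.682, 0, -70.136, -16.507], TCP at [0.164, -0.655, 0.227] pointing down, gripper open.
Joint ranges: [-176.03, 176.03], [-82.01, 121.73], [-58.28, 71.71], [-173.87, 95.51], [-174.79, -0.11], [-173.66, 173.66]. Speed limits (degrees/s): [136.94, 136.94, 172.46, 180, 180, 180].

### API

Orientations are given as [roll, pitch, yaw] about the fixed x, y, z axes, in that order (R = Rz(yaw) Ry(pitch) Rx(roll)).
In Python, from plant import ctrl gives the robot as it stands.
- The arm moves only by the tool step_arm, never from a script. Its argument "rows" is a list that holds one entry, the list of rows, each a list of 7 numbers: the gripper command: -1 is shut, 1 is fully open, values between are in proportion, then the shift along the world's x, y, z in cm, then the turn, a rotation vector about the world's x, y, z in degrees. In form: [[[fingers, tx, ty, tz, rx, ry, rz], ...]]. A call has 1 to 12 rows; each row shifts and turns the commanded pose from where the row before left it; what a row does not reach is not made up. A row lasts 1/8 s, in which the tool goes at most 62.5 mm and 10.7 degrees, less where a joint would pass 70% of its speed; a pose out of reach is approached as far as the arm can. A call is refused whole if a number of a shift passes 6.25 or a number of a turn 10.7, either way. A call with a gripper value outside its range is refused whole. The fingers move at their own pace and stop on an object; the grip force is fixed at half the most. Time passes only in rows, so rows that do not move let the fingers close. It gives the time, the measured TCP pose, the force and the opening at its end, in the units of the state.
- ctrl.get_obs(): the state, without advancing time (a new reading comes with each control period).
- ctrl.snapshot(name): name is "scene" or "top" or "wrist"; returns the picture (480x640x3 uint8, blue, green, red); there is no depth.
- ctrl.camera_params(name): a dict with "vertical_fov" (degrees; the focal length in pixels is half the picture's height over the tangent of half this angle, whatever the lens; pixels are square), "cx", "cy" (the principal point, pixels), "rvec" (rotation vector, rad) and "tvec" (3), from world to camera coordinates, as OpenCV has them. Camera axes: x right, y down, z forward; pixel columns grow to the right and rows downward; lengths in m; the calibration is good to about 2 mm. A picture is of the moment at which its call begins: read the wrist's pose just before it. camera_params takes no time and is no camera call; for the wrist camera it gives the pose at the moment of the call.
- ctrl.close_job(): hands the job in, once; it reports no verdict.
The state is a dict: "clock": time; "joint_pos": joint angles; "qvel": joint speeds; "tau": joint torques, N m; "tool_pos": TCP position; "orientation": TCP orientation; "force": force on the tool from outside, world axes, zero at the start; "moment": the same for the moment, N m; "opening": finger opening in m.
Only numpy, scipy, OpenCV 4.12 (cv2) and the standard library are available. Lean on these libraries where they do the work, as an engineer would, in place of code of your own. Each camera call takes 0.05 s, during which the arm holds its last target. There are 200 camera calls.

## Working session

There is one attempt and no reset: what is moved stays moved. The work goes in short steps, Python scripts to look and compute and a tool call to move; the robot and the scene stay as the last step left them, time stands still between calls to the robot, and variables do not carry over. Pictures are saved under pics/ and viewed, about 8 in all and at most 12, crops included, and the job is handed in when it is done.

Besides the shell and the picture viewer there is one more tool, called after "Emit:" by a JSON object that holds its "method" and its "body", one argument or row to a line. step_arm: Moves the arm, as the interface text tells. Its arguments: {"type":"object","properties":{"rows":{"type":"array"}},"required":["rows"]}

```bash
mkdir -p pics; ls; python3 - <<'E'
from plant import ctrl
import cv2
o=ctrl.get_obs();print(o)
for n in ("scene","top"):
    print(n,ctrl.camera_params(n)); cv2.imwrite(f"pics/{n}0.png",ctrl.snapshot(n))
E
```

```text
pics
{'clock': 0.0, 'joint_pos': array([-5.94663890e+01,  2.05908476e+01,  6.35006643e-01, -1.85248361e-02,
       -7.01374269e+01, -1.65024934e+01]), 'qvel': array([-0.00807087,  0.00450396,  0.02866646,  0.07135873, -0.05779422,
       -0.0512894 ]), 'tau': array([-7.30754782e-04, -5.82714629e+01,  2.93044639e+01,  6.99710861e+00,
        6.94994713e-03, -2.15672098e-04]), 'tool_pos': array([ 0.16345011, -0.65441163,  0.22564372]), 'orientation': array([-8.99056271e+01,  9.79837383e-03,  1.40248174e+01]), 'force': array([-0.02310927,  0.1099167 ,  0.26202986]), 'moment': array([ 0.03272528,  0.02740364, -0.04650381]), 'opening': 0.08781166575741989}
scene {'vertical_fov': 51.3523941997539, 'cx': 317.6095183272874, 'cy': 240.95953906692938, 'rvec': array([ 2.34597962,  0.93944504, -0.30185257]), 'tvec': array([-0.43867002, -0.25328497,  1.34148638])}
top {'vertical_fov': 50.97527766255578, 'cx': 318.7208069706633, 'cy': 241.4024142215464, 'rvec': array([ 2.15880069, -2.1710594 ,  0.13895471]), 'tvec': array([0.03093261, 0.5846736 , 1.05074333])}
```

View pics/scene0.png

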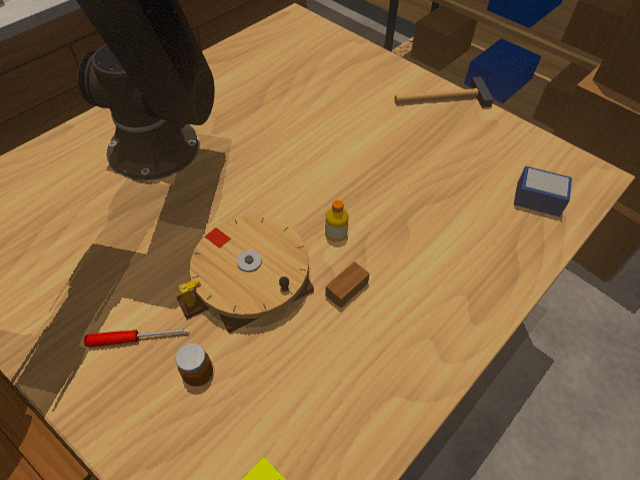

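View pics/top0.png

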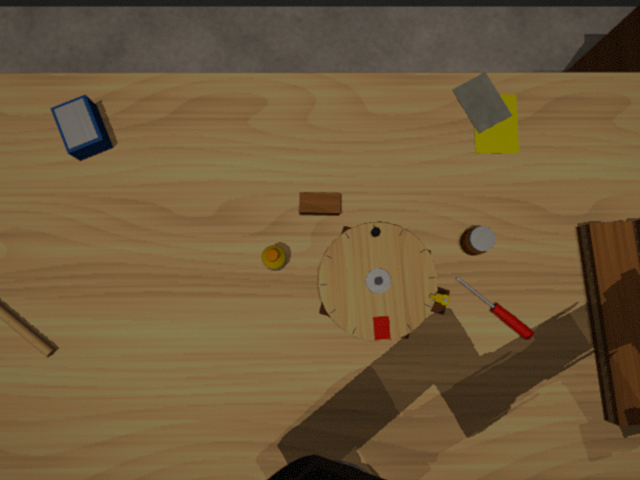

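The top view shows the hub at (378,281), the knob at (376,232), the band at (382,328) and the pointer at about (437,298). The bystanders are clear of the wheel, with the glue at (273,257), offcut at (320,204), jar at (478,240) and driver at (495,307).

```bash
cat > h.py <<'E'
import numpy as np, cv2
from plant import ctrl
def cam(n):
    p=ctrl.camera_params(n); f=240/np.tan(np.radians(p["vertical_fov"]/2))
    return np.array([[f,0,p["cx"]],[0,f,p["cy"]],[0,0,1]]),p["rvec"],p["tvec"]
def ray(n,uv,z):
    K,r,t=cam(n); R=cv2.Rodrigues(r)[0]; c=-R.T@t
    d=R.T@np.linalg.solve(K,[uv[0],uv[1],1]); return c+d*(z-c[2])/d[2]
def proj(n,P):
    K,r,t=cam(n); return cv2.projectPoints(np.array(P,float).reshape(-1,3),r,t,K,None)[0][:,0]
def cen(m,box):
    x0,y0,x1,y1=box; q=np.argwhere(m[y0:y1,x0:x1]); return (q.mean(0)[::-1]+[x0,y0]),len(q)
def red(im): b,g,r=[im[...,i].astype(int) for i in range(3)]; return (r>90)&(g<60)&(b<60)
E
python3 - <<'E'
from h import *
t=cv2.imread("pics/top0.png"); s=cv2.imread("pics/scene0.png")
rt,n1=cen(red(t),(310,210,450,350)); rs,n2=cen(red(s),(190,220,240,255))
print(rt,n1,rs,n2)
bt=ray("top",rt,.06);bs=ray("scene",rs,.06);print("band(r97)",bt,bs)
for nm,a,b in (("nut",(378,281),(249,260)),):
    print(nm,ray("top",a,.071),ray("scene",b,.071))
print("knob top",ray("top",(376,232),.089),ray("scene",(284,281),.089))
print("pointer tip",ray("top",(430,297),.068),"post",ray("top",(442,299),.075),ray("scene",(188,288),.075))
for nm,p,z in (("glue",(273,255),.105),("jar",(482,239),.075),("off",(320,204),.04),("drvtip",(457,278),.01),("drvend",(530,336),.02)):print(nm,ray("top",p,z))
c=np.hstack([cv2.resize(t[200:360,300:460],(400,400),interpolation=2),cv2.resize(s[200:340,170:330],(457,400),interpolation=2)[:,:400]])
cv2.imwrite("pics/c1.png",c)
E
```

```text
[377.76302083 319.23697917] 384 [217.31102362 237.46062992] 254
band(r97) [ 0.41901975 -0.09326665  0.06      ] [ 0.40059433 -0.10232154  0.06      ]
nut [ 0.49750596 -0.09394745  0.071     ] [ 0.50118112 -0.09870979  0.071     ]
knob top [ 0.59720281 -0.08956703  0.089     ] [ 0.59922501 -0.09155728  0.089     ]
pointer tip [ 0.46401995 -0.20121223  0.068     ] post [ 0.45974151 -0.22414237  0.075     ] [ 0.46664818 -0.22906557  0.075     ]
glue [0.54944908 0.12025134 0.105     ]
jar [ 0.5833288  -0.31199969  0.075     ]
off [0.66567556 0.02440214 0.04      ]
drvtip [ 0.50544382 -0.27516915  0.01      ]
drvend [ 0.37988811 -0.42452464  0.02      ]
```

View pics/c1.png

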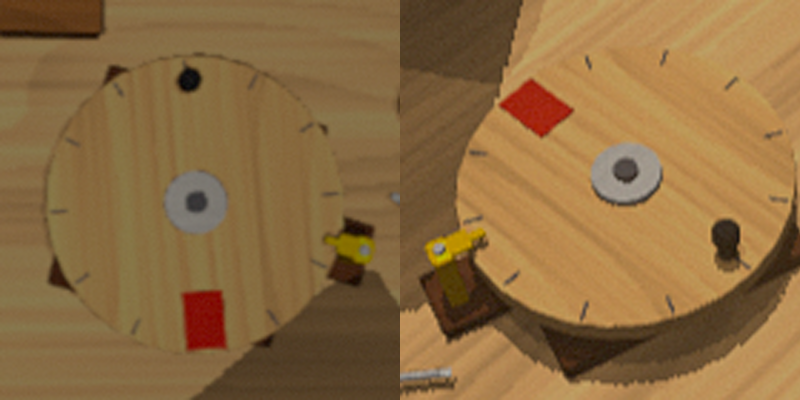

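```bash
cat > fit.py <<'E'
from h import *
from scipy.optimize import least_squares
obs=[("top","nut",(378.4,280.8)),("scene","nut",(249.1,258.8)),("top","knob",(375.6,231.6)),("scene","knob",(284.1,279.8)),
("top","band",(382,328)),("scene","band",(217.7,237.8)),("top","tip",(430.4,295.6)),("scene","tip",(199.8,281.6)),("top","post",(445.6,300)),("scene","post",(184.5,287.5))]
def pts(p):
    c=p[:2]; d=lambda a,r,z:[c[0]+r*np.cos(a),c[1]+r*np.sin(a),z]
    return dict(nut=d(0,0,.071),knob=d(p[3]+np.pi,.1,.090),band=d(p[3],.097,.06),tip=d(p[2],.11,.068),post=d(p[2],.143,.075))
def res(p):
    q=pts(p); return np.concatenate([proj(n,q[k])[0]-uv for n,k,uv in obs])
if __name__=="__main__":
    s=least_squares(res,[.5,-.096,-1.9,-3.14],loss="soft_l1"); print(s.x,"theta",s.x[3]-s.x[2],np.degrees(s.x[2:]))
    print(res(s.x).reshape(-1,2).round(1).tolist()); print({k:np.round(v,4) for k,v in pts(s.x).items()})
E
python3 fit.py
```

```text
[ 0.49813987 -0.09560471 -1.85246128 -3.07726492] theta -1.224803633984703 [-106.13821326 -176.31429222]
[[0.4, -0.1], [0.0, -0.5], [0.3, -0.0], [0.3, -0.2], [0.1, -0.1], [0.0, -0.3], [-0.4, -0.3], [0.2, -0.0], [0.7, -0.4], [-0.6, -0.7]]
{'nut': array([ 0.4981, -0.0956,  0.071 ]), 'knob': array([ 0.5979, -0.0892,  0.09  ]), 'band': array([ 0.4013, -0.1018,  0.06  ]), 'tip': array([ 0.4676, -0.2013,  0.068 ]), 'post': array([ 0.4584, -0.233 ,  0.075 ])}
```

Emit:
{"method": "step_arm", "body": {
  "rows": [
    [[-1,3.28,4.66,-0.3,0,0,-1.17],[-1,3.28,4.66,-0.5,0,0,-1.17],[-1,3.28,4.66,-0.5,0,0,-1.17],[-1,3.28,4.66,-0.5,0,0,-1.17],[-1,3.28,4.66,-0.5,0,0,-1.17],[-1,3.28,4.66,-0.5,0,0,-1.17],[-1,3.28,4.66,-0.8,0,0,-1.17],[-1,3.28,4.66,-0.8,0,0,-1.17],[-1,3.28,4.66,-0.8,0,0,-1.17],[-1,3.28,4.66,-0.8,0,0,-1.17],[-1,3.28,4.66,-0.8,0,0,-1.17],[-1,3.28,4.66,-0.8,0,0,-1.17]]
  ]
}}

```text
clock: 1.6
tool_pos: [0.5578, -0.0939, 0.1502]
orientation: [-90.0, 0.0, -0.0]
force: [0.7, -0.9, 0.1]
opening: 0.0007
```

```bash
python3 - <<'E'
from h import *
o=ctrl.get_obs();print(o['clock'],o['tool_pos'],o['orientation'],o['force'],o['opening'])
s=ctrl.snapshot("scene");t=ctrl.snapshot("top");w=ctrl.snapshot("wrist");o=ctrl.get_obs();print(o['tool_pos'],o['orientation'])
cv2.imwrite("pics/v2.png",np.vstack([np.hstack([s[150:400,100:500],t[150:400,200:600]]),np.pad(cv2.resize(w,(400,300)),((0,0),(0,400),(0,0)))]))
E
```

```text
1.6 [ 0.55782629 -0.09391077  0.1502008 ] [-9.00017998e+01  1.28971054e-02 -3.98713459e-02] [ 0.66782365 -0.92828003  0.12326576] 0.0006750995307425358
[ 0.55788543 -0.09352612  0.14939287] [-90.00848333   0.10205186   0.16598905]
```

View pics/v2.png

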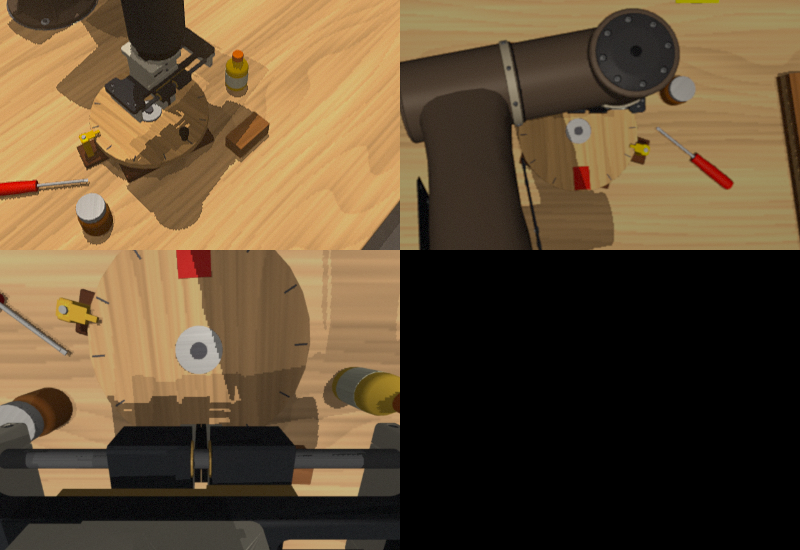

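The top view still shows the pointer side of the wheel from this hover pose. The knob is visible in the scene view, and the band and pointer in the wrist view. The arm tracks to about 1 mm.

Emit:
{"method": "step_arm", "body": {
  "rows": [
    [[-1,2.0,-3.0,0,0,0,0],[-1,2.0,-3.1,0,0,0,0],[-1,0,0,-4,0,0,0],[-1,0,0,-4,0,0,0],[-1,0,0,0,0,0,0]]
  ]
}}

```text
clock: 2.38
tool_pos: [0.594, -0.1575, 0.0677]
orientation: [-90.0, 0.4, -0.1]
force: [-0.6, -0.4, 0.5]
opening: 0.0005
```

```bash
cat > th.py <<'E'
from h import *
C=np.array([.4981,-.0956]); PA=-1.8525
def theta(n,im=None):
    t0=ctrl.get_obs()["clock"]
    K,rv,tv=cam(n)                      # camera pose at the moment of the picture
    im=ctrl.snapshot(n) if im is None else im
    b,g,r=[im[...,i].astype(int) for i in range(3)]
    m=((r>45)&(r>2.2*g)&(r>2.2*b)); q=np.argwhere(m)[:,::-1]
    if len(q)==0: return t0,None,0,0
    R=cv2.Rodrigues(rv)[0]; c=-R.T@tv
    d=np.c_[q,np.ones(len(q))]@np.linalg.inv(K).T@R; P=c+d*((.06-c[2])/d[:,2])[:,None]
    P=P[:,:2]-C; rr=np.hypot(*P.T); P=P[(rr>.07)&(rr<.125)]
    if len(P)<30: return t0,None,len(P),0
    mu=P.mean(0); a=np.arctan2(mu[1],mu[0])
    # angular half widths about the mean: full band = about +-0.175 at r=.097
    dv=(np.arctan2(P[:,1],P[:,0])-a+np.pi)%(2*np.pi)-np.pi
    return t0,(a-PA+np.pi)%(2*np.pi)-np.pi,len(P),np.ptp(dv)
def look(ns=("top","scene","wrist")):
    for n in ns: print(n,*[None if v is None else round(float(v),3) for v in theta(n)])
if __name__=="__main__":
    look(); o=ctrl.get_obs(); print(o["clock"],o["tool_pos"],o["force"])
E
python3 th.py
```

```text
top 2.375 -1.142 148.0 0.191
scene 2.425 -1.157 100.0 0.268
wrist 2.475 None 0.0 0.0
2.525 [ 0.59803099 -0.15713152  0.0723224 ] [0.01347926 0.1164965  0.02887522]
```

Emit:
{"method": "step_arm", "body": {
  "rows": [
    [[-1,0,2.2,0,0,0,0],[-1,-0.2,3.6,0,0,0,0],[-1,-1.0,3.4,0,0,0,0],[-1,0.2,0.3,2.5,0,0,0],[-1,0,0,4.5,0,0,0],[-1,-1.5,-1.5,0,0,0,0],[-1,-1.5,-1.5,0,0,0,0]]
  ]
}}

```text
clock: 3.4
tool_pos: [0.5568, -0.0921, 0.142]
orientation: [-90.0, -0.1, 0.0]
force: [-0.3, 1.0, 0.1]
opening: 0.0004
```

```bash
python3 th.py; python3 th.py
```

```text
top 3.4 None 0.0 0.0
scene 3.45 1.57 346.0 0.41
wrist 3.5 1.777 540.0 0.441
3.55 [ 0.5558103  -0.09277065  0.14066296] [ 0.13645208 -0.01884176  0.24824301]
top 3.55 None 0.0 0.0
scene 3.6 2.122 310.0 0.435
wrist 3.65 2.344 1273.0 0.44
3.7 [ 0.55708063 -0.09188796  0.14032364] [ 0.18252925 -0.82476712  0.14440652]
```

Emit:
{"method": "step_arm", "body": {
  "rows": [
    [[-1,0,0,-3.5,0,0,0],[-1,0,0,-2.5,0,0,0],[-1,0,0,-1.0,0,0,0],[-1,0,0,0,0,0,0],[-1,0,0,0,0,0,0]]
  ]
}}

```text
clock: 4.32
tool_pos: [0.558, -0.0916, 0.0714]
orientation: [-90.0, -0.1, 0.0]
force: [-0.3, 0.4, -0.9]
opening: 0.0005
```

```bash
for i in 1 2 3 4 5 6; do python3 th.py; done
```

```text
top 4.325 -1.692 365.0 0.409
scene 4.375 -1.459 173.0 0.347
wrist 4.425 -1.509 85.0 0.227
4.475 [ 0.55775453 -0.09157043  0.07147739] [0.26913169 0.12834568 0.42150665]
top 4.475 -1.21 355.0 0.417
scene 4.525 -1.033 270.0 0.405
wrist 4.575 -0.819 1441.0 0.433
4.625 [ 0.55742144 -0.09165206  0.07109354] [-0.53010585 -0.07321456  0.01423756]
top 4.625 -0.738 351.0 0.408
scene 4.675 -0.578 286.0 0.397
wrist 4.725 -0.41 7679.0 0.449
4.775 [ 0.55723687 -0.09167345  0.07076294] [-0.03406929  0.56367711 -0.16135083]
top 4.775 -0.275 344.0 0.413
scene 4.825 -0.137 292.0 0.421
wrist 4.875 0.018 7736.0 0.45
4.925 [ 0.55716409 -0.09166491  0.07060197] [-1.1800233   0.63423526  1.13580075]
top 4.925 0.179 336.0 0.408
scene 4.975 0.307 342.0 0.418
wrist 5.025 0.46 6367.0 0.449
5.075 [ 0.55713694 -0.09168051  0.07052909] [-0.35521123  0.24473469  0.40124633]
top 5.075 0.543 148.0 0.28
scene 5.125 0.734 341.0 0.41
wrist 5.175 0.875 4720.0 0.443
5.225 [ 0.55715011 -0.09167796  0.07053313] [-0.90895281  0.41516825  0.03584259]
```

Emit:
{"method": "step_arm", "body": {
  "rows": [
    [[-1,0,0,-0.6,0,0,0],[-1,0,0,0,0,0,0],[-1,0,0,0,0,0,0],[-1,0,0,0,0,0,0],[-1,0,0,0,0,0,0],[-1,0,0,0,0,0,0],[-1,0,0,0,0,0,0]]
  ]
}}

```text
clock: 6.1
tool_pos: [0.5572, -0.0917, 0.0646]
orientation: [-90.0, -0.0, -0.0]
force: [-0.4, -0.2, 0.5]
opening: 0.0005
```

```bash
for i in 1 2 3 ; do python3 th.py; done
```

```text
top 6.1 -2.901 181.0 0.298
scene 6.15 -2.875 101.0 0.27
wrist 6.2 -2.718 8043.0 0.44
6.25 [ 0.55716824 -0.09168297  0.06459451] [ 0.87853665  0.40753463 -0.87744678]
top 6.25 -2.615 354.0 0.396
scene 6.3 None 0.0 0.0
wrist 6.35 -2.369 9642.0 0.443
6.4 [ 0.55715681 -0.09164824  0.06456764] [0.10310803 0.17651405 0.49394309]
top 6.4 -2.269 358.0 0.406
scene 6.45 None 0.0 0.0
wrist 6.5 -2.073 5263.0 0.447
6.55 [ 0.55718616 -0.0916433   0.06456258] [ 0.0685084  -0.71790413  0.29522246]
```

Emit:
{"method": "step_arm", "body": {
  "rows": [
    [[-1,0,0,0,0,0,0],[-1,0,0,0,0,0,0],[-1,0,0,0,0,0,0]]
  ]
}}

```text
clock: 6.92
tool_pos: [0.5572, -0.0917, 0.0645]
orientation: [-90.0, 0.0, -0.0]
force: [0.6, 0.6, -0.1]
opening: 0.0007
```

```bash
python3 - <<'E'
from th import *
look(("top","wrist","top","wrist"));print(ctrl.get_obs()["clock"])
E
```

```text
top 6.925 -1.115 353.0 0.393
wrist 6.975 -0.885 527.0 0.295
top 7.025 -0.904 351.0 0.399
wrist 7.075 -0.726 1917.0 0.431
7.125
```

```bash
python3 - <<'E'
from th import *
look(("top","wrist","top"));print(ctrl.get_obs()["clock"])
E
```

```text
top 7.125 -0.697 350.0 0.406
wrist 7.175 -0.555 4543.0 0.449
top 7.225 -0.494 349.0 0.407
7.275
```

```bash
python3 - <<'E'
from th import *
look(("top",));print(ctrl.get_obs()["clock"])
E
```

```text
top 7.275 -0.395 346.0 0.404
7.325
```

Emit:
{"method": "step_arm", "body": {
  "rows": [
    [[-1,0,0,-0.8,0,0,0],[-1,0,0,0,0,0,0]]
  ]
}}

```text
clock: 7.58
tool_pos: [0.5581, -0.0923, 0.0601]
orientation: [-90.1, -0.1, 0.1]
force: [-10.7, 1.2, 34.3]
opening: 0.0007
```

```bash
python3 th.py; python3 th.py
```

```text
top 7.575 -0.157 341.0 0.418
scene 7.625 -0.171 294.0 0.41
wrist 7.675 -0.166 10020.0 0.453
7.725 [ 0.55810315 -0.0922397   0.06006575] [-10.74008977   0.5880706   33.2997879 ]
top 7.725 -0.155 338.0 0.403
scene 7.775 -0.172 292.0 0.41
wrist 7.825 -0.166 10017.0 0.453
7.875 [ 0.55812183 -0.09224187  0.06010486] [-10.26922657   1.07289083  33.31124687]
```

The wheel stopped at once but at -0.165 rad, which puts the band's edge, not its middle, at the pointer. Dragging it into place would not be braking, so I'll repeat the whole spin. The measured braking delay is about 0.065 s.

Emit:
{"method": "step_arm", "body": {
  "rows": [
    [[-1,0,0,0.8,0,0,0],[-1,0,0,5.0,0,0,0],[-1,2.1,4.5,0,0,0,0],[-1,2.1,4.5,0,0,0,0],[-1,0,0,-4.5,0,0,0],[-1,0,0,0,0,0,0],[-1,0,0,0,0,0,0]]
  ]
}}

```text
clock: 8.75
tool_pos: [0.5994, -0.0021, 0.0702]
orientation: [-90.0, 0.0, -0.0]
force: [0.5, 0.7, 0.9]
opening: -0.0
```

```bash
python3 th.py
```

```text
top 8.75 -0.106 319.0 0.412
scene 8.8 -0.116 292.0 0.394
wrist 8.85 None 0.0 0.0
8.9 [ 0.59999986 -0.00198869  0.07111983] [-0.70366904  0.01654191  0.03861551]
```

Emit:
{"method": "step_arm", "body": {
  "rows": [
    [[-1,-2.7,0,0,0,0,0],[-1,-4.8,0,0,0,0,0],[-1,-4.0,0,0,0,0,0],[-1,-0.3,0,2.5,0,0,0],[-1,0,0,4.5,0,0,0],[-1,3.7,-4.5,0,0,0,0],[-1,3.8,-4.5,0,0,0,0],[-1,0,0,0,0,0,0]]
  ]
}}

```text
clock: 9.9
tool_pos: [0.5583, -0.0946, 0.1404]
orientation: [-90.0, -0.1, -0.2]
force: [-0.5, 0.2, -0.5]
opening: 0.0001
```

```bash
python3 th.py; python3 th.py; python3 th.py
```

```text
top 9.9 -2.035 359.0 0.399
scene 9.95 None 2.0 0.0
wrist 10.0 -1.535 2789.0 0.441
10.05 [ 0.55580094 -0.09199428  0.14005211] [-0.94830055 -0.10276043 -0.02159312]
top 10.05 -1.282 358.0 0.388
scene 10.1 -0.951 96.0 0.333
wrist 10.15 -0.774 3963.0 0.443
10.2 [ 0.55581023 -0.09104375  0.14012885] [-0.15733843  0.13725067 -0.36167898]
top 10.2 -0.54 352.0 0.407
scene 10.25 -0.3 307.0 0.398
wrist 10.3 -0.066 3873.0 0.441
10.35 [ 0.55603523 -0.09100281  0.13996074] [ 0.14071472 -0.5405105   0.61791612]
```

Emit:
{"method": "step_arm", "body": {
  "rows": [
    [[-1,0,0,-3.5,0,0,0],[-1,0,0,-2.5,0,0,0],[-1,0,0,-1.0,0,0,0],[-1,0,0,-0.55,0,0,0],[-1,0,0,0,0,0,0],[-1,0,0,0,0,0,0],[-1,0,0,0,0,0,0],[-1,0,0,0,0,0,0],[-1,0,0,0,0,0,0]]
  ]
}}

```text
clock: 11.48
tool_pos: [0.5562, -0.0917, 0.0642]
orientation: [-90.0, -0.0, -0.0]
force: [-0.2, -0.6, 0.2]
opening: 0.0005
```

```bash
python3 th.py; python3 th.py; python3 th.py
```

```text
top 11.475 -1.167 356.0 0.396
scene 11.525 -0.95 273.0 0.398
wrist 11.575 -0.702 2547.0 0.452
11.625 [ 0.55618391 -0.09166312  0.06408637] [-0.41203258 -0.55038644 -0.85657161]
top 11.625 -0.56 351.0 0.408
scene 11.675 -0.359 304.0 0.401
wrist 11.725 -0.171 9425.0 0.455
11.775 [ 0.55615581 -0.0916813   0.06404215] [-0.6286836  -0.22381049  0.91347179]
top 11.775 0.04 325.0 0.415
scene 11.825 0.216 339.0 0.429
wrist 11.875 0.414 6979.0 0.449
11.925 [ 0.55619761 -0.09165547  0.06407263] [-0.85023528 -0.26951684  0.23891218]
```

Emit:
{"method": "step_arm", "body": {
  "rows": [
    [[-1,0,0,0,0,0,0],[-1,0,0,0,0,0,0],[-1,0,0,0,0,0,0],[-1,0,0,0,0,0,0],[-1,0,0,0,0,0,0],[-1,0,0,0,0,0,0],[-1,0,0,0,0,0,0],[-1,0,0,0,0,0,0],[-1,0,0,0,0,0,0],[-1,0,0,0,0,0,0],[-1,0,0,0,0,0,0]]
  ]
}}

```text
clock: 13.3
tool_pos: [0.5561, -0.0917, 0.064]
orientation: [-90.0, 0.0, -0.0]
force: [-0.4, 0.1, 0.8]
opening: 0.0004
```

```bash
python3 th.py; python3 th.py
```

```text
top 13.3 -0.963 354.0 0.401
scene 13.35 -0.795 278.0 0.397
wrist 13.4 -0.608 3918.0 0.453
13.45 [ 0.55614751 -0.09168764  0.06405786] [ 0.0700841  -0.22126128 -0.07653308]
top 13.45 -0.5 348.0 0.408
scene 13.5 -0.348 306.0 0.422
wrist 13.55 -0.207 9621.0 0.451
13.6 [ 0.55620818 -0.0916468   0.06407681] [-0.70058077  0.55811487 -0.32684416]
```

Emit:
{"method": "step_arm", "body": {
  "rows": [
    [[-1,0,0,0,0,0,0],[-1,0,0,0,0,0,0],[-1,0,0,0,0,0,0],[-1,0,0,0,0,0,0],[-1,0,0,0,0,0,0],[-1,0,0,0,0,0,0],[-1,0,0,0,0,0,0],[-1,0,0,0,0,0,0],[-1,0,0,0,0,0,0],[-1,0,0,0,0,0,0],[-1,0,0,0,0,0,0],[-1,0,0,0,0,0,0]]
  ]
}}

```text
clock: 15.1
tool_pos: [0.5561, -0.0917, 0.0641]
orientation: [-90.0, 0.0, -0.0]
force: [0.1, 0.5, 0.7]
opening: 0.0004
```

```bash
python3 th.py; python3 th.py
```

```text
top 15.1 -2.433 356.0 0.413
scene 15.15 None 0.0 0.0
wrist 15.2 -2.215 8728.0 0.447
15.25 [ 0.55617951 -0.09163178  0.06406742] [-1.21427361  0.13720688  1.34949056]
top 15.25 -2.097 351.0 0.395
scene 15.3 None 0.0 0.0
wrist 15.35 -1.924 2975.0 0.446
15.4 [ 0.55617526 -0.09165606  0.06405769] [ 0.91626456 -0.09413134 -0.09358598]
```

Emit:
{"method": "step_arm", "body": {
  "rows": [
    [[-1,0,0,0,0,0,0],[-1,0,0,0,0,0,0],[-1,0,0,0,0,0,0],[-1,0,0,0,0,0,0]]
  ]
}}

```text
clock: 15.9
tool_pos: [0.5562, -0.0917, 0.0641]
orientation: [-90.0, -0.0, -0.0]
force: [0.2, 0.6, -0.5]
opening: -0.0001
```

```bash
python3 - <<'E'
from th import *
look(("top","wrist","top"));print(ctrl.get_obs()["clock"])
E
```

```text
top 15.9 -0.721 354.0 0.411
wrist 15.95 -0.58 4389.0 0.45
top 16.0 -0.527 353.0 0.408
16.05
```

```bash
python3 - <<'E'
from th import *
look(("top","wrist","top"));print(ctrl.get_obs()["clock"])
E
```

```text
top 16.05 -0.424 345.0 0.407
wrist 16.1 -0.325 9392.0 0.45
top 16.15 -0.232 346.0 0.417
16.2
```

Emit:
{"method": "step_arm", "body": {
  "rows": [
    [[-1,0,0,-0.75,0,0,0],[-1,0,0,0,0,0,0]]
  ]
}}

```text
clock: 16.45
tool_pos: [0.5571, -0.0923, 0.0601]
orientation: [-90.1, -0.1, 0.1]
force: [-11.1, 1.0, 33.2]
opening: 0.0004
```

```bash
python3 th.py; python3 - <<'E'
from h import *
s=ctrl.snapshot("scene");w=ctrl.snapshot("wrist")
cv2.imwrite("pics/end.png",np.hstack([cv2.resize(s[200:340,170:310],(400,400)),cv2.resize(w,(400,300))[:, :] if 0 else np.pad(cv2.resize(w,(400,300)),((0,100),(0,0),(0,0)))]))
E
```

```text
top 16.45 -0.005 326.0 0.4
scene 16.5 -0.012 303.0 0.431
wrist 16.55 -0.019 9032.0 0.451
16.6 [ 0.55705613 -0.09223843  0.06007066] [-9.48784301  0.98107818 33.30502595]
```

View pics/end.png

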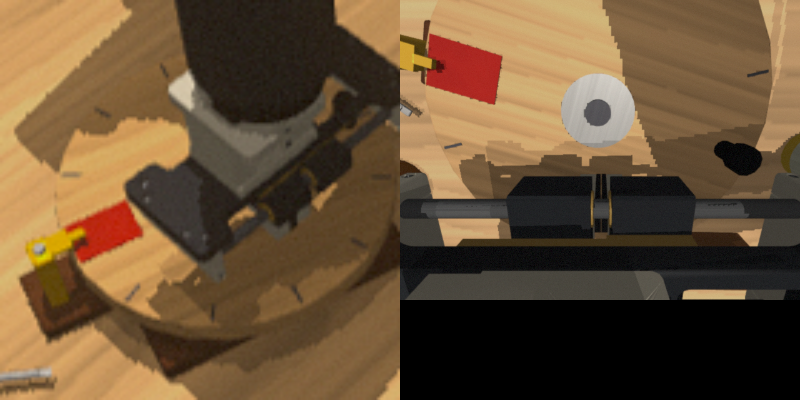

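The wheel is stopped with the pointer tip over the middle of the red band: about (75,237) in the left crop and (438,66) in the right. The finger is still pressing at 33 N, so I'm handing in.

```bash
python3 -c "
from plant import ctrl
print(ctrl.close_job())"
```

```text
the job is handed in; nothing more can be done
None
```

The wheel is stopped with the red band's middle under the pointer, and I handed the job in at about 16.7 s with the fingertip still pressing on it. It took two spins to get there.

- **First spin:** I flicked the knob anticlockwise and let the band go past the pointer twice. I then braked on the third pass with the shut fingertip on the face. The wheel stopped at once but about 0.165 rad short, with the pointer only at the band's edge. I repeated the spin instead of dragging the wheel round.
- **Second spin:** I lifted off, and the wheel drifted forward by about 0.05 rad. I flicked again to about 4.9 rad/s, and the band ran free past the pointer three times. I then braked on the next pass in one press on the face.

**Last checks:**
- **Angle:** the three cameras put the band at -0.005, -0.012 and -0.019 rad, under 2 mm off along the rim.
- **Press:** it was steady at about 33 N down and 10 N sideways.
- **Bystanders:** I planned clearance from the glue, jar, offcut and screwdriver and saw no sign of contact, but I did not re-measure where they stand.

The missed first brake could be counted against "in one go", but the final run did everything in the order asked.

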